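Seat the punch die and swing the clamp over it

TASK

With the fingertips only, push the loose round steel die across the top of the steel die shoe until it drops into its round seat and lies flat there. Then push the swing clamp round by its upright post until it stops with its bar over the die. Do not lift or carry the die, leave the clamp open until the die is seated, and leave the headed pin, the brass block, tape measure, hammer, scriber and calculator where they are.

Things in the scene. Friction and masses are not known exactly. Their poses are not given: they have to be found in the camera images.
- shoe: Die shoe: a dark steel plate fixed to the bench, 180 (x) by 300 (y) by 30 (z) mm, flat top. Origin: centre of its underside, on the bench; z up, y along its length. Near its +y end is the round seat, a blind recess of 66 mm diameter, 8 mm deep, centred at (0, 70) mm. The die starts on the flat top, towards the -y end.
- seat (a point): Centre of the floor of the round seat, 8 mm below the top of the shoe (22 mm above the bench). The seat is 66 mm in diameter, with a 1 mm chamfer at its mouth.
- die: Loose steel die: a plain round disc 60 mm in diameter, 10 mm thick, about 0.2 kg, with a dark plugged bore of 18 mm in its middle, level with its face. Origin: centre of its underside; z up. It starts lying flat on top of the shoe, origin 30 mm above the bench; seated it lies on the seat's floor, origin 22 mm above the bench, its top 2 mm above the shoe's top. It slides freely with dry steel friction.
- pivot (a point): Pivot of the swing clamp, on the shoe's top at (65, 70) mm of the shoe's frame: upright axis, boss 24 mm in diameter reaching 26 mm above the shoe's top. The clamp's bar is 20 mm wide, 10 mm thick, reaches 85 mm from the pivot, its underside 6 mm above the shoe's top: it passes over a seated die, but an unseated die blocks it.
- clamp (a joint): Angle of the swing clamp (rad). 0: closed, against its stop, the bar pointing along the shoe's -x from the pivot, right over the seat's centre. It grows as the bar swings clockwise seen from above, pointing to the shoe's +y at 1.57; limit 1.9. It starts open and stays where it is left (friction about 0.06 N m, so under 1 N at the post).
- clamp_post (a point): Centre of the top end of the clamp's upright post, a steel pin 12 mm in diameter standing on the bar 75 mm from the pivot; it rises from 16 mm to 50 mm above the shoe's top (this point is 80 mm above the bench).
- pin_mid (a point): Loose steel pin, 10 mm in diameter with an 18 mm head, 40 mm tall, standing in a small 8 mm deep hole at (74, -5) mm of the shoe's frame; leave it. Point: half-way up.
- gauge_mid (a point): Loose brass block, 16 by 32 by 18 mm high, standing on the shoe near its -x edge, at about (-78, 20) mm of its frame; leave it. Point: its centre.
- tape: Tape measure, black and yellow case 34 by 62 by 58 mm high, on the bench; origin: centre of its underside. Leave it.
- hammer: Hammer lying on the bench; leave it.
- scriber: Scriber with an orange handle, lying on the bench; leave it.
- calculator: White desk calculator 150 by 85 by 22 mm, on the bench; origin: centre of its underside. Leave it.
Not all that is in view belongs to the job. Of the things shaped like the die, the steel one is meant.

How it is judged (in metres and radians):
On the way, in this order (a step that is already met when the one before it is completed fails the run):
1. the die has dropped flat into its seat while the clamp is still open (z of die in the frame of shoe below 0.0235 m and horizontal distance between die and seat below 0.006 m and angle between die's own z axis and vertical below 0.04 rad and value of joint clamp above 0.6 rad), for 0.2 s.
2. the clamp is swung to its stop over the seated die (z of die in the frame of shoe below 0.0235 m and horizontal distance between die and seat below 0.006 m and angle between die's own z axis and vertical below 0.04 rad and value of joint clamp below 0.1 rad), for 0.2 s.
At the end, for the whole second after the job is handed in: The die lies flat (within 0.04 rad) on the floor of its seat (origin less than 1.5 mm above the floor, within 6 mm of its centre), at rest, and the clamp is within 0.1 rad of its closed stop (all of step 2 and linear speed of die below 0.01 m/s and angular speed of die below 0.1 rad/s); the robot touches nothing.
It fails at once if the die is lifted or carried (its origin more than 6 mm above the shoe's top, or tipped more than 0.35 rad) (z of die in the frame of shoe above 0.036 m or angle between die's own z axis and vertical above 0.35 rad).
It fails at once if the die is pushed off the shoe (z of die in the frame of shoe below 0.012 m).
It fails at once if the clamp is swung in (below 0.6 rad) before the die is seated (value of joint clamp below 0.6 rad and z of die in the frame of shoe above 0.0248 m).
It fails at once if the pin, brass block, tape measure, hammer, scriber or calculator is disturbed (moved more than 20 mm) (distance of any of pin_mid, gauge_mid, tape, hammer, scriber, calculator from where it was at the start of the episode above 0.02 m).
It also fails if it takes over 56 s, if anything falls off the work surface, if the arm or the gripper's body presses on something with over 40 N, if the wrist force passes 120 N, or if a joint passes its speed limit or range.

ROBOT

A 6-joint arm with a two-finger parallel gripper is mounted at the origin on the work surface. World frame = base frame: x ahead of the robot, y to its left, z up, the work surface at z = 0. Lengths are in m, angles in degrees, forces in N, time in s.
With the tool pointing down it reaches from about 0.4 to 0.825 m from the base axis. Payload 7 kg.
Tool frame: the origin (TCP) lies on the centre line of the jaws, within the pads' length; the fingertips stand 14 mm ahead of it and the grasp point (between the pads) lies 5 mm behind it; z points along the fingers, x is the direction in which the jaws open and shut, and the axes are right-handed (so a half turn about z gives the same grasp; the last joint's range is limited). The gripper opens to 88 mm and grips with 3 to 60 N. Pads are 19 mm wide; open, the fingers measure 130 mm over their backs; the gripper's body (78 mm by 193 mm) begins 47 mm behind the grasp point.
Start: joints at [-59.124, 20.546, 0.682, 0, -70.136, -16.507], TCP at [0.167, -0.654, 0.241] pointing down, gripper open.
Joint ranges: [-176.03, 176.03], [-82.01, 121.73], [-58.28, 71.71], [-173.87, 95.51], [-174.79, -0.11], [-173.66, 173.66]. Speed limits (degrees/s): [136.94, 136.94, 172.46, 180, 180, 180].

INTERFACE

Orientations are given as [roll, pitch, yaw] about the fixed x, y, z axes, in that order (R = Rz(yaw) Ry(pitch) Rx(roll)).
In Python, from plant import * gives the robot as it stands.
- The arm moves only by the shell command python3 -m handwheel 'ROWS' [OPENING]. ROWS is JSON, a list of rows, each a list of 2 entries, a list of its own where there are three numbers: the shift along the tool's x, y, z each as a share of 0.2 m, from -1 to 1, then the turn, a rotation vector about the tool's x, y, z each as a share of 360 degrees, from -1 to 1. In form: [[[tx, ty, tz], [ax, ay, az]], ...]. A call has 1 to 5 rows; each row is the pose to reach, as a shift and turn from the pose commanded when the call began, along the tool's axes at that moment, turning the shorter way round; what a row does not reach only later rows make up. A row lasts 1/12 s, in which the tool goes at most 41.7 mm and 7.16 degrees, less where a joint would pass 70% of its speed; a pose out of reach is approached as far as the arm can. A call with a number of a shift or a turn outside -1 to 1 is refused whole. A call with a gripper value outside its range is refused whole. OPENING is the closure, from -1 (fully open) to 1 (shut), set as the call begins (- or left out, the last holds). The fingers move at their own pace and stop on an object; the grip force is fixed at half the most. Time passes only in rows, so rows that repeat a pose let the fingers close. It gives the time, the measured TCP pose, the force and the opening at its end, in the units of the state.
- get_obs(): the state, without advancing time (a new reading comes with each control period).
- snapshot(name): name is "side" or "top"; returns a dict with "color" (400x640x3 uint8, red, green, blue), "z_map" (400x640 float32, m along the optical axis (not along the pixel's ray), 0 where there is no reading), "intrinsics" (3x3 intrinsics, pixels), "rvec" (rotation vector, rad) and "tvec" (3), from world to camera coordinates, as OpenCV has them. Camera axes: x right, y down, z forward; pixel columns grow to the right and rows downward; lengths in m; the calibration is good to about 2 mm. A picture is of the moment at which its call begins.
- close_job(): hands the job in, once; it reports no verdict.
The state is a dict: "clock": time; "joint_pos": joint angles; "qvel": joint speeds; "tau": joint torques, N m; "tool_pos": TCP position; "orientation": TCP orientation; "force": force on the tool from outside, world axes, zero at the start; "moment": the same for the moment, N m; "opening": finger opening in m.
Only numpy, scipy, OpenCV 4.12 (cv2) and the standard library are available. Lean on these libraries where they do the work, as an engineer would, in place of code of your own. Each camera call takes 0.05 s, during which the arm holds its last target. There are 200 camera calls.

## Working session

There is one attempt and no reset: what is moved stays moved. The work goes in short steps, Python scripts to look and compute and a shell command to move; the robot and the scene stay as the last step left them, time stands still between calls to the robot, and variables do not carry over. Pictures are saved under pics/ and viewed, about 8 in all and at most 12, crops included, and the job is handed in when it is done.

```bash
mkdir -p pics; ls; python3 - <<'E'
from plant import *
import cv2,numpy as np
for n in("top","side"):
    s=snapshot(n);cv2.imwrite(f"pics/{n}0.png",s["color"][...,::-1]);np.savez(f"{n}0.npz",**s)
    R=cv2.Rodrigues(np.array(s["rvec"]))[0];print(n,-R.T@np.array(s["tvec"]).ravel(),R[2],s["intrinsics"])
print(get_obs())
E
```

```text
pics
top [0.44608283 0.01540687 1.52077614] [ 0.04234753  0.01518608 -0.99898752] [[502.33360788   0.         312.42180554]
 [  0.         502.33360788 204.90246972]
 [  0.           0.           1.        ]]
side [0.34971693 0.86058791 1.0023284 ] [ 0.12534695 -0.66076131 -0.74005583] [[506.15194436   0.         322.20827733]
 [  0.         506.15194436 198.25998899]
 [  0.           0.           1.        ]]
{'clock': 0.1, 'joint_pos': array([-5.91244304e+01,  2.05887609e+01,  6.39225739e-01, -1.98046311e-02,
       -7.01364384e+01, -1.65071457e+01]), 'qvel': array([ 0.03207941, -0.04288641,  0.10442841,  0.02061318, -0.0138637 ,
        0.05200978]), 'tau': array([-1.22171434e-03, -5.84165025e+01,  2.93753314e+01,  7.01560602e+00,
        1.02121293e-02, -6.74826288e-05]), 'tool_pos': array([ 0.16738895, -0.65347815,  0.23969526]), 'orientation': array([-1.79993421e+02, -8.77207390e-02,  1.04361676e+02]), 'force': array([ 0.34726191, -0.53922632, -0.08380787]), 'moment': array([-0.01365686, -0.00792473,  0.01835696]), 'opening': 0.0874721552896115}
```

View pics/top0.png

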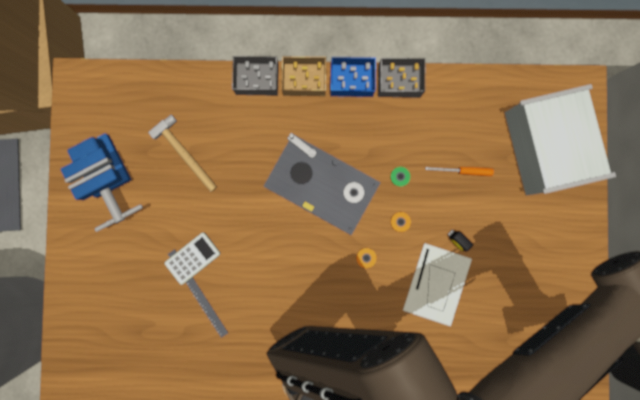

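View pics/side0.png

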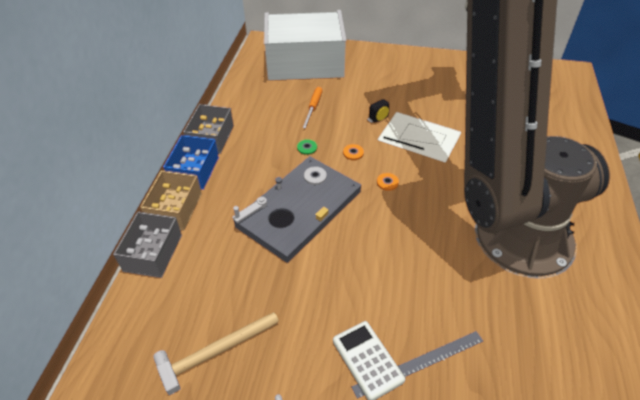

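The steel-grey ring at top (353,192) / side (316,174) lies on the shoe. It is the only steel-coloured one. The green (400,176) and orange (401,222), (367,258) rings lie on the bench, so they are decoys. The seat is the dark disc at top (301,173). The clamp bar runs from (290,136) to (315,155). Next I'll measure these and check an enlarged crop.

```bash
cat > h.py <<'E'
import numpy as np,cv2
def cast(s,uv,z):
    K=s["intrinsics"];R=cv2.Rodrigues(np.array(s["rvec"],float))[0];t=np.array(s["tvec"],float).ravel()
    c=-R.T@t;d=np.c_[np.reshape(uv,(-1,2)),np.ones(len(np.reshape(uv,(-1,2))))]@np.linalg.inv(K).T@R
    return c+d*((z-c[2])/d[:,2])[:,None]
def proj(s,P):
    return cv2.projectPoints(np.reshape(P,(-1,3)).astype(float),np.array(s["rvec"],float),np.array(s["tvec"],float),s["intrinsics"],None)[0].reshape(-1,2)
E
python3 - <<'E'
from h import *
for n,(x0,x1,y0,y1) in dict(top=(255,390,125,245),side=(225,370,150,265)).items():
    s=dict(np.load(n+"0.npz"));im=s["color"];hsv=cv2.cvtColor(im,cv2.COLOR_RGB2HSV)
    roi=np.zeros(im.shape[:2],np.uint8);roi[y0:y1,x0:x1]=1
    H,S,V=[c.astype(int) for c in cv2.split(hsv)]
    def blobs(m,mn,zz,name):
        for c in cv2.findContours((m*roi).astype(np.uint8),cv2.RETR_EXTERNAL,cv2.CHAIN_APPROX_NONE)[0]:
            if cv2.contourArea(c)<mn: continue
            w=cast(s,c.reshape(-1,2),zz)[:,:2].astype(np.float32)*1000
            uv=c.reshape(-1,2).mean(0);print(n,name,uv.round(1),"rect",[np.round(a,1) for a in cv2.minAreaRect(w)],"circ",[np.round(a,1) for a in cv2.minEnclosingCircle(w)])
    shoe=(S<70)
    blobs(shoe,2000,.03,"shoe")
    blobs((S<60)&(V>120),40,.04,"bright")
    blobs((V<55),100,.03,"dark")
    blobs((S>110)&(V>150)&(H>18)&(H<35),15,.048,"brass")
    cv2.imwrite(f"pics/{n}_crop.png",cv2.resize(im[y0:y1,x0:x1,::-1],None,fx=5,fy=5,interpolation=cv2.INTER_CUBIC)[:600])
E
python3 -c "
import cv2,numpy as np
a=cv2.imread('pics/top_crop.png');b=cv2.imread('pics/side_crop.png')
r=lambda a:cv2.resize(a,(400,int(a.shape[0]*400/a.shape[1])))
a,b=r(a),r(b);h=min(len(a),len(b));cv2.imwrite('pics/c.png',np.hstack([a[:h],b[:h]]))"
```

```text
top shoe [320.9 184.2] rect [array([574. ,  16.2]), array([306.5, 178.8]), np.float64(61.6)] circ [array([575.7,  14.1]), np.float64(173.9)]
top bright [353.5 192. ] rect [array([548.9, -82.6]), array([65.1, 61.9]), np.float64(0.8)] circ [array([548.5, -82.2]), np.float64(33.8)]
top bright [302.  145.2] rect [array([686.5,  71.3]), array([98.2, 30.3]), np.float64(52.5)] circ [array([687.8,  70.4]), np.float64(49.2)]
top brass [307.6 206. ] rect [array([505.4,  51.3]), array([30.2, 15.8]), np.float64(64.4)] circ [array([505.9,  51.3]), np.float64(15.7)]
side shoe [293.  206.2] rect [array([582.8,  15.1]), array([312.1, 221.2]), np.float64(62.0)] circ [array([567.6,  23.3]), np.float64(179.0)]
side bright [290.7 207.2] rect [array([582. ,  15.9]), array([296.7, 200.6]), np.float64(61.0)] circ [array([571. ,  21.8]), np.float64(170.0)]
side dark [280.6 218.1] rect [array([604. ,  76.6]), array([55.4, 53. ]), np.float64(12.9)] circ [array([604.4,  75.9]), np.float64(29.3)]
side brass [321.5 212.5] rect [array([504. ,  55.2]), array([32.9, 15.9]), np.float64(63.5)] circ [array([504.2,  55.2]), np.float64(16.5)]
```

View pics/c.png

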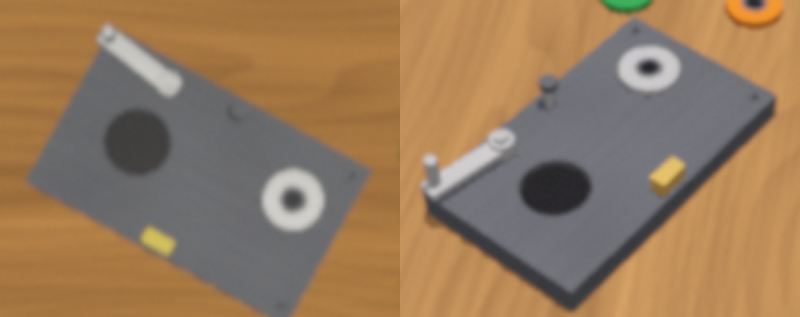

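The crop confirms it: the steel ring with the dark bore is at the shoe's -y end, the seat is empty, the clamp is open towards +y, and the pin and brass block are at the long edges. Next I'll refine the die, seat and post.

```bash
cat > m.py <<'E'
from h import *
def fit(s,guess,z,r,lo,hi,name):
    V=cv2.GaussianBlur(cv2.cvtColor(s["color"],cv2.COLOR_RGB2HSV)[...,2],(3,3),0).astype(int)
    c=proj(s,[*guess,z])[0];yy,xx=np.mgrid[:400,:640];m=((xx-c[0])**2+(yy-c[1])**2<r*r)&(V>=lo)&(V<hi)
    n,l,st,ce=cv2.connectedComponentsWithStats(m.astype(np.uint8))
    k=1+np.argmax(st[1:,4]);cn=max(cv2.findContours((l==k).astype(np.uint8),0,1)[0],key=len).reshape(-1,2)
    w=cast(s,cn,z)[:,:2]*1000;(cx,cy),ax,a=cv2.fitEllipse(w.astype(np.float32));print(name,c.round(),"ctr",round(cx,1),round(cy,1),"axes",np.round(ax,1));return np.array([cx,cy])
E
python3 - <<'E'
from m import *
for n in("top","side"):
    s=dict(np.load(n+"0.npz"));V=s["color"].max(2)
    for nm,g,z in(("die",(.5485,-.082),.04),("seat",(.606,.077),.03),("shoe",(.574,.016),.03),("bench",(.574,.25),0)):
        u,v=proj(s,[*g,z])[0].round().astype(int);print(n,nm,u,v,V[v,u],V[v,u-8:u+9:2])
    fit(s,(.606,.077),.03,20,0,72,n+" seat"); fit(s,(.5485,-.082),.04,20,125,256,n+" die")
    im=s["color"];S=im.max(2).astype(int)-im.min(2);m=((S<40)).astype(np.uint8)
    # line fit on the long edge and end edges of shoe via min rect without clamp
    m[:130]=0;l=cv2.connectedComponents(m)[1];u,v=proj(s,[.574,.016,.03])[0].round().astype(int)
    cn=max(cv2.findContours((l==l[v,u]).astype(np.uint8),0,1)[0],key=len)
    print([(a,b) for a,b in zip(cv2.approxPolyDP(cn,5,True).reshape(-1,2).tolist(),(cast(s,cv2.approxPolyDP(cn,5,True).reshape(-1,2),.03)[:,:2]*1000).round().tolist())])
# post: two-view triangulation guess from depth in side
E
```

```text
top die 353 192 70 [206 207 165  89  70  75 126 196 207]
top seat 300 172 64 [65 65 64 64 64 64 65 65 65]
top shoe 320 183 111 [112 111 113 113 111 111 110 111 111]
top bench 243 183 154 [156 156 156 156 154 154 153 153 153]
top seat [300. 172.] ctr 605.5 74.5 axes [56.1 57.1]
top die [353. 192.] ctr 548.7 -82.5 axes [64.7 65.8]
[([290, 134], [720.0, 109.0]), ([264, 186], [563.0, 183.0]), ([300, 206], [505.0, 75.0]), ([311, 203], [515.0, 42.0]), ([311, 212], [488.0, 42.0]), ([350, 234], [425.0, -75.0]), ([379, 182], [581.0, -159.0])]
side die 315 174 42 [205 191 122  53  42  64 140 198 204]
side seat 280 218 45 [42 41 43 43 45 44 44 44 43]
side shoe 298 202 125 [124 125 125 124 125 126 125 124 124]
side bench 277 284 180 [194 192 180 177 180 184 188 187 185]
side seat [280. 218.] ctr 604.3 76.2 axes [56.6 60.2]
side die [315. 174.] ctr 552.4 -101.0 axes [ 88.4 106.8]
[([360, 184], [425.0, -76.0]), ([308, 157], [582.0, -154.0]), ([239, 212], [713.0, 77.0]), ([235, 206], [729.0, 59.0]), ([235, 226], [710.0, 123.0]), ([288, 261], [557.0, 201.0])]
```

Target: tool yaw 160.3°, which puts tool y along the push line from the die (548.6,-82.3) to the seat (605,75.7). I'll start about 60 mm behind the die with the fingers open about 40 mm.

```bash

for i in 1 2 3 4; do python3 -m handwheel '[[[0.511,0.597,0],[0,0,0]],[[0.511,0.597,0],[0,0,0]],[[0.511,0.597,0],[0,0,0]],[[0.511,0.597,0],[0,0,0]],[[0.511,0.597,0],[0,0,0]]]' 0.09 | tail -3; done
python3 -m handwheel '[[[0,0,0],[0,0,-0.0777]],[[0,0,0],[0,0,-0.0777]],[[0,0,0],[0,0,-0.0777]],[[0,0,0],[0,0,-0.0777]],[[0,0,0],[0,0,-0.0777]]]'
python3 -m handwheel '[[[0,0,0],[0,0,-0.0777]],[[0,0,0],[0,0,-0.0777]],[[0,0,0],[0,0,-0.0777]],[[0,0,0],[0,0,-0.0777]],[[0,0,0],[0,0,-0.0777]]]'
```

```text
orientation: [179.9, -0.0, 104.5]
force: [-0.8, -0.3, -0.5]
opening: 0.0599
orientation: [179.9, -0.0, 104.6]
force: [0.0, -0.1, -0.8]
opening: 0.0403
orientation: [180.0, -0.0, 104.6]
force: [-0.6, -0.9, 0.2]
opening: 0.04
orientation: [180.0, -0.0, 104.5]
force: [0.4, -0.9, -0.1]
opening: 0.0398
clock: 2.18
tool_pos: [0.5284, -0.1399, 0.2402]
orientation: [-180.0, -0.0, 132.6]
force: [0.0, -0.6, -0.5]
opening: 0.0399
clock: 2.6
tool_pos: [0.5285, -0.1398, 0.2404]
orientation: [-180.0, -0.0, 160.4]
force: [-0.2, -0.8, 0.1]
opening: 0.0397
```

```bash

python3 -m handwheel '[[[0,0,0.2],[0,0,0]],[[0,0,0.4],[0,0,0]],[[0,0,0.6],[0,0,0]],[[0,0,0.75],[0,0,0]],[[0,0,0.85],[0,0,0]]]'
python3 -m handwheel '[[[0,0,0.05],[0,0,0]],[[0,0,0.08],[0,0,0]],[[0,0,0.106],[0,0,0]],[[0,0,0.106],[0,0,0]]]'
python3 - <<'E'
from plant import *
from h import *
a=[]
for n,(x0,x1,y0,y1) in dict(top=(255,405,125,245),side=(225,375,145,265)).items():
    s=snapshot(n);a.append(cv2.resize(s["color"][y0:y1,x0:x1,::-1],(400,320),interpolation=cv2.INTER_CUBIC))
cv2.imwrite("pics/d.png",np.hstack(a))
E
```

```text
clock: 3.02
tool_pos: [0.5266, -0.1398, 0.0673]
orientation: [-179.9, -0.2, 159.8]
force: [-0.5, 0.2, -0.7]
opening: 0.04
clock: 3.35
tool_pos: [0.529, -0.1394, 0.0494]
orientation: [180.0, 0.0, 160.2]
force: [0.4, -1.2, 0.6]
opening: 0.0394
```

View pics/d.png

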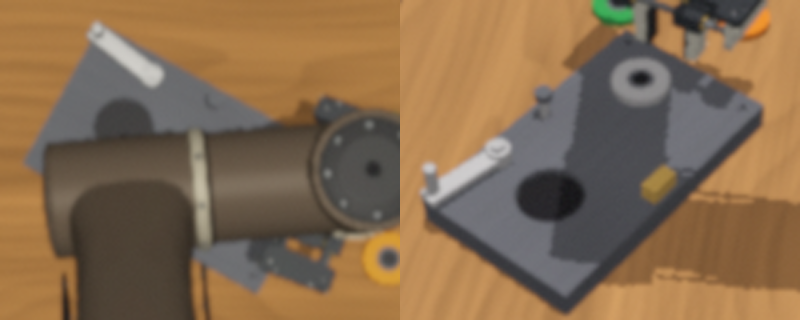

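```bash

python3 -m handwheel '[[[0,0.02,0.008],[0,0,0]],[[0,0.05,0.008],[0,0,0]],[[0,0.08,0.008],[0,0,0]],[[0,0.1,0.008],[0,0,0]],[[0,0.12,0.008],[0,0,0]]]'
for i in 1 2 3 4; do
python3 -m handwheel '[[[0,0.025,0],[0,0,0]],[[0,0.05,0],[0,0,0]],[[0,0.075,0],[0,0,0]],[[0,0.1,0],[0,0,0]],[[0,0.125,0],[0,0,0]]]'|sed -n '2p;4p'; done
python3 - <<'E'
from plant import *
from h import *
x0,x1,y0,y1=225,375,145,265
s=snapshot("side");np.savez("s1.npz",**s);cv2.imwrite("pics/e.png",cv2.resize(s["color"][y0:y1,x0:x1,::-1],(750,600),interpolation=cv2.INTER_CUBIC)); print(get_obs()["tool_pos"])
E
```

```text
clock: 3.87
tool_pos: [0.5372, -0.116, 0.0481]
orientation: [180.0, 0.0, 160.3]
force: [-0.2, 0.3, -0.2]
opening: 0.0399
tool_pos: [0.5451, -0.0929, 0.0477]
force: [-1.1, -3.0, 1.9]
tool_pos: [0.5538, -0.0692, 0.0477]
force: [-0.5, -2.4, 0.8]
tool_pos: [0.5622, -0.0456, 0.0478]
force: [-0.0, -3.7, 1.3]
tool_pos: [0.5706, -0.0221, 0.0477]
force: [-0.5, -2.1, 0.6]
[ 0.57106658 -0.02144013  0.04778351]
```

View pics/e.png

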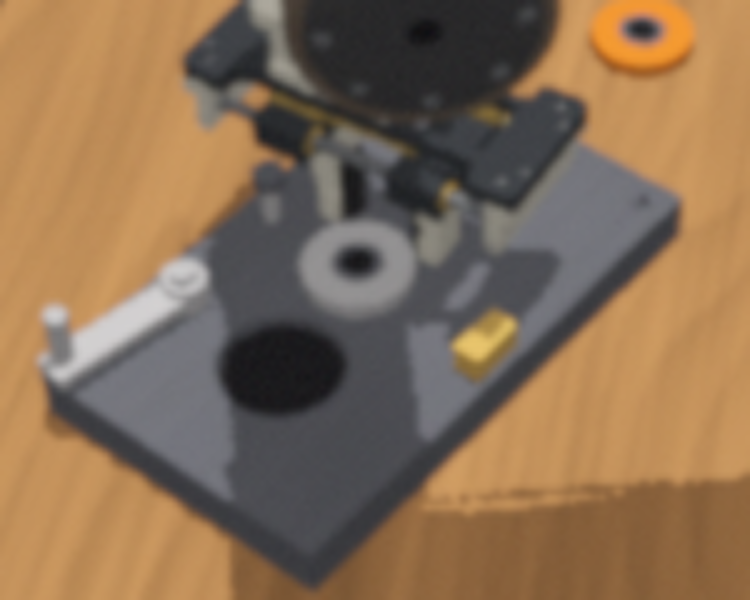

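The die sits between both fingertips, bore at crop (357,262), on line with the seat at (281,368). The pin and block are untouched. Checking the line numerically.

```bash
python3 - <<'E'
from h import *
s=dict(np.load("s1.npz"));s0=dict(np.load("side0.npz"))
def bore(s,u,v):
    V=s["color"].max(2)[v-6:v+7,u-6:u+7].astype(float);w=np.clip(105-V,0,None);yy,xx=np.mgrid[v-6:v+7,u-6:u+7]
    return (w*xx).sum()/w.sum(),(w*yy).sum()/w.sum()
for n,s,u,v in(("start",s0,315,174),("now",s,296,197)):
    b=bore(s,u,v);d=cast(s,b,.04)[0,:2]*1000;print(n,b,d)
e=np.array([605,75.7])-d;a=np.radians(160.3);print("along",e@[-np.sin(a-np.pi),np.cos(a-np.pi)],"tool x",e@[np.cos(a),np.sin(a)])
E
```

```text
start (np.float64(314.7624378109453), np.float64(173.93532338308458)) [548.5665236  -81.82523077]
now (np.float64(296.03196564885496), np.float64(196.86402671755727)) [579.92465039   8.77389677]
along 71.46173632983938 tool x -1.0472309928858217
```

```bash

for i in 1 2; do
python3 -m handwheel '[[[0,0.025,0],[0,0,0]],[[0,0.05,0],[0,0,0]],[[0,0.075,0],[0,0,0]],[[0,0.1,0],[0,0,0]],[[0,0.125,0],[0,0,0]]]'|sed -n '2p;4p'; done
for i in 1 2; do
python3 -m handwheel '[[[0,0.01,0],[0,0,0]],[[0,0.02,0],[0,0,0]],[[0,0.03,0],[0,0,0]],[[0,0.04,0],[0,0,0]],[[0,0.05,0],[0,0,0]]]'|sed -n '2p;4p'; done
python3 - <<'E'
from plant import *
from h import *
x0,x1,y0,y1=225,375,145,265
s=snapshot("side");np.savez("s2.npz",**s);cv2.imwrite("pics/f.png",cv2.resize(s["color"][y0:y1,x0:x1,::-1],(750,600),interpolation=cv2.INTER_CUBIC)); print(get_obs()["tool_pos"],get_obs()["force"])
E
```

```text
tool_pos: [0.579, 0.0014, 0.0477]
force: [0.0, -2.6, 0.8]
tool_pos: [0.5875, 0.025, 0.0478]
force: [-0.7, -2.5, 1.6]
tool_pos: [0.5907, 0.0339, 0.0479]
force: [-0.9, -2.5, 2.2]
tool_pos: [0.5942, 0.0438, 0.0476]
force: [-0.6, 0.1, 0.1]
[0.59449379 0.04412631 0.04768558] [ 0.00531215  0.97122155 -0.01209968]
```

View pics/f.png

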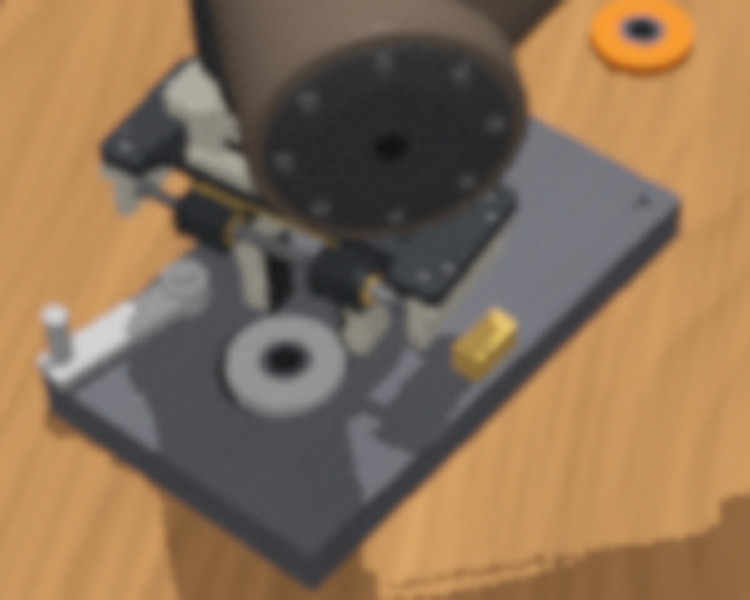

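Force fell to zero, and the die appears to be in the seat with its bore at crop (285,357). I'll lift straight up, move aside by -y, and check the die height and the post position.

```bash

python3 -m handwheel '[[[0,0,-0.04],[0,0,0]],[[0,0,-0.1],[0,0,0]],[[0,0,-0.25],[0,0,0]],[[0,0,-0.4],[0,0,0]],[[0,0,-0.5],[0,0,0]]]'
python3 -m handwheel '[[[0,-0.2,0],[0,0,0]],[[0,-0.4,0],[0,0,0]],[[0,-0.6,0],[0,0,0]],[[0,-0.7,0],[0,0,0]],[[0,-0.7,0],[0,0,0]]]'
python3 - <<'E'
from plant import *
from h import *
x0,x1,y0,y1=225,375,145,265
s=snapshot("side");np.savez("s3.npz",**s);im=s["color"];cv2.imwrite("pics/g.png",cv2.resize(im[y0:y1,x0:x1,::-1],(750,600),interpolation=cv2.INTER_CUBIC)); print(get_obs()["tool_pos"],get_obs()["joint_pos"])
# depth -> world height map
yy,xx=np.mgrid[y0:y1,x0:x1];Z=s["z_map"][y0:y1,x0:x1]
P=np.stack([xx,yy,np.ones_like(xx)],-1)@np.linalg.inv(s["intrinsics"]).T*Z[...,None]
R=cv2.Rodrigues(np.array(s["rvec"]))[0];W=((P-np.array(s["tvec"]).ravel())@R)*1000
r=np.hypot(W[...,0]-605,W[...,1]-75.7)
for a,b in((11,26),(40,55)):
    q=W[(r>a)&(r<b)&(Z>0)&(W[...,2]<60)];A=np.c_[q[:,:2]-[605,75.7],np.ones(len(q))];k=np.linalg.lstsq(A,q[:,2],rcond=None)[0];print(a,b,"median z",np.median(q[:,2]),"plane",k)
p=W[(W[...,2]>65)&(W[...,2]<90)&(np.hypot(W[...,0]-662,W[...,1]-46)<100)];print("post pts",len(p),np.median(p,0) if len(p) else 0,p[:,2].max() if len(p) else 0)
E
```

```text
clock: 7.72
tool_pos: [0.595, 0.0436, 0.1512]
orientation: [179.9, 0.1, 160.3]
force: [0.4, 0.1, 0.1]
opening: 0.0398
clock: 8.13
tool_pos: [0.5452, -0.0914, 0.1486]
orientation: [180.0, 0.0, 160.1]
force: [0.5, -0.6, -0.6]
opening: 0.0399
[ 0.54621363 -0.09021793  0.14868188] [ 1.08899895e+01  1.37029321e+01 -2.19996395e+01 -2.70326799e-03
 -5.42412867e+01 -3.07352618e+01]
11 26 median z 31.3967673785132 plane [-2.52432623e-02 -2.37743438e-02  3.12507652e+01]
40 55 median z 29.271607975942484 plane [ 2.18797554e-02 -1.15694302e-02  2.97173386e+01]
post pts 33 [705.63275614 106.80187213  77.21866225] 81.48602759664716
```

View pics/g.png

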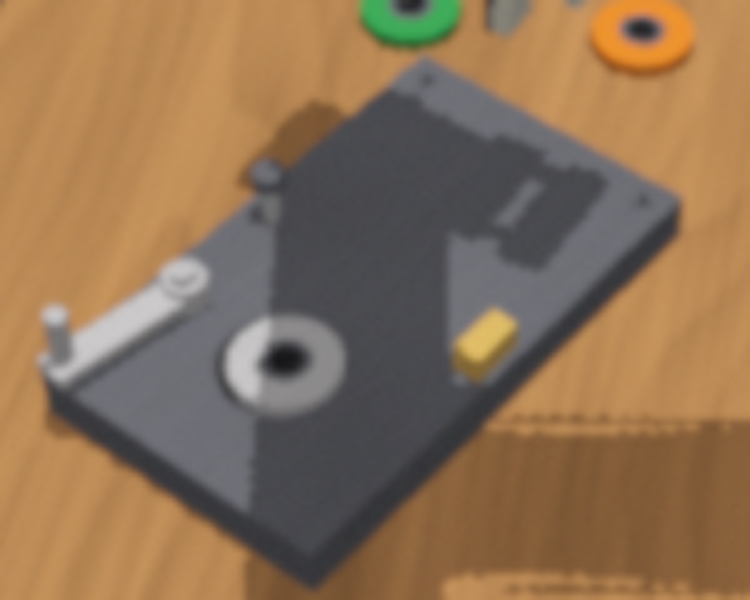

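Seated: the die top is about 2 mm above the shoe and flat within noise. Locating the post (crop 54,315) and the boss (crop 183,275).

```bash
python3 - <<'E'
from plant import *
from h import *
s=dict(np.load("s3.npz"))
print("post side",cast(s,(225+54.5/5,145+314/5),.08)*1000,"boss",cast(s,(225+183/5,145+274/5),.056)*1000)
t=snapshot("top");im=t["color"]
g=im[128:165,282:322].astype(int).min(2);print(proj(t,[[.706,.103,.08],[.6621,.0462,.056]]))
for r in range(0,36,2):print(128+r,g[r,::2])
o=get_obs();print(o["tool_pos"],o["orientation"])
E
```

```text
post side [[705.85172692 105.55015806  80.        ]] boss [[659.29634228  48.40813913  56.        ]]
[[290.84342694 135.80113464]
 [310.39045397 152.41438445]]
128 [66 65 66 65 65 66 67 65 65 66 67 67 67 67 67 64 65 65 66 65]
130 [68 67 68 68 66 65 65 64 63 64 63 64 64 63 65 64 64 64 65 64]
132 [69 69 68 68 91 88 70 67 67 68 66 65 65 66 65 65 64 64 64 65]
134 [ 66  67  67  86 154 156 103  74  69  68  68  68  69  67  67  69  68  67
  67  66]
136 [ 65  65  69 120 171 172 160 132  87  71  68  68  69  69  68  69  69  69
  68  69]
138 [ 66  66  78 150 155 144 182 183 151 105  81  70  68  67  67  68  68  68
  69  71]
140 [ 67  68  69 108 154 181 193 194 189 165 119  93  76  69  65  67  67  67
  67  66]
142 [ 65  66  72  99 115 153 186 195 195 192 172 133 103  88  75  69  67  67
  65  64]
144 [ 67  68  86 107 107 108 137 180 195 196 194 182 147 113 101  87  73  67
  65  64]
146 [ 68  76 102 107 107 107 107 126 171 195 198 196 188 161 120 107  99  82
  69  64]
148 [ 69  92 108 106 106 105 106 106 120 163 192 199 197 191 169 137 118 104
  93  77]
150 [ 76 104 107 107 107 106 105 106 105 112 146 188 199 193 190 185 165 116
 106 104]
152 [ 91 106 105 105 106 108 106 105 105 105 108 138 179 194 193 195 190 139
 105 105]
154 [105 107 106 104 105 105 106 106 106 106 106 107 125 171 188 187 179 127
 105 105]
156 [107 108 106 106 105 105 105 106 106 107 107 106 106 126 164 173 144 109
 106 105]
158 [105 106 106 107 106 106 105 106 106 106 107 106 107 106 113 119 109 106
 107 105]
160 [105 104 105 106 106 106 106 107 104 103 103 105 108 107 107 107 108 108
 107 107]
162 [105 105 105 105 106 106 104  95  93 101 103  93  98 106 108 108 108 106
 108 106]
[ 0.54692097 -0.08923613  0.14862549] [1.79960576e+02 6.72134523e-02 1.60212933e+02]
```

Post ≈ (706,104.5), pivot ≈ (661,47): distance 73 mm, expected 75. The bar angle is about 52°, so the clamp is about 100° (1.75 rad) open. I'll straddle the post with tool x tangential (yaw 142°).

```bash

for i in 1 2; do python3 -m handwheel '[[[-0.2118,0.5915,0],[0,0,0]],[[-0.2118,0.5915,0],[0,0,0]],[[-0.2118,0.5915,0],[0,0,0]],[[-0.2118,0.5915,0],[0,0,0]],[[-0.2118,0.5915,0],[0,0,0]]]'|sed -n 2p; done
python3 -m handwheel '[[[0,0,0],[0,0,0.0508]],[[0,0,0],[0,0,0.0508]],[[0,0,0],[0,0,0.0508]],[[0,0,0],[0,0,0.0508]]]'
python3 - <<'E'
from plant import *
from h import *
x0,x1,y0,y1=180,330,125,245
s=snapshot("side");im=s["color"];cv2.imwrite("pics/i.png",cv2.resize(im[y0:y1,x0:x1,::-1],(750,600),interpolation=cv2.INTER_CUBIC)); print(get_obs()["tool_pos"])
E
```

```text
tool_pos: [0.628, 0.0117, 0.1473]
tool_pos: [0.7067, 0.1077, 0.1467]
clock: 9.4
tool_pos: [0.7055, 0.1049, 0.1481]
orientation: [-180.0, -0.0, 141.8]
force: [-0.8, 0.7, -0.3]
opening: 0.0399
[0.70561934 0.10496468 0.14816941]
```

View pics/i.png

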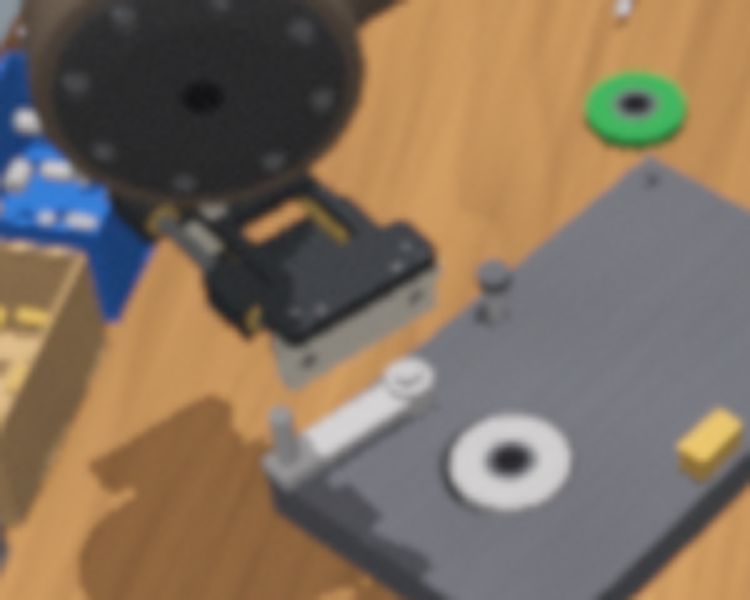

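The die is seated (crop 510,460), and the gripper is above the post (crop 283,430). Descending, then narrowing the opening to 24 mm (closure 0.45).

```bash

python3 -m handwheel '[[[0,0,0.1],[0,0,0]],[[0,0,0.2],[0,0,0]],[[0,0,0.245],[0,0,0]],[[0,0,0.245],[0,0,0]]]'
python3 -m handwheel '[[[0,0,0.03],[0,0,0]],[[0,0,0.06],[0,0,0]],[[0,0,0.09],[0,0,0]],[[0,0,0.12],[0,0,0]],[[0,0,0.134],[0,0,0]]]'
python3 -m handwheel '[[[0,0,0],[0,0,0]],[[0,0,0],[0,0,0]],[[0,0,0],[0,0,0]],[[0,0,0],[0,0,0]]]' 0.45
for i in 1 2 3; do python3 -m handwheel '[[[0.013,-0.001,0],[0,0,-0.0056]],[[0.026,-0.002,0],[0,0,-0.0111]],[[0.039,-0.0035,0],[0,0,-0.0167]],[[0.052,-0.0045,0],[0,0,-0.0222]],[[0.0651,-0.0057,0],[0,0,-0.0278]]]'; done
python3 - <<'E'
from plant import *
from h import *
x0,x1,y0,y1=180,330,125,245
s=snapshot("side");im=s["color"];cv2.imwrite("pics/j.png",cv2.resize(im[y0:y1,x0:x1,::-1],(750,600),interpolation=cv2.INTER_CUBIC))
E
```

```text
clock: 9.78
tool_pos: [0.7045, 0.1048, 0.0963]
orientation: [-179.8, -0.1, 142.1]
force: [0.0, -0.6, -0.7]
opening: 0.0398
clock: 10.2
tool_pos: [0.706, 0.1057, 0.0711]
orientation: [-180.0, -0.0, 142.0]
force: [-0.3, 0.5, -1.2]
opening: 0.0398
clock: 10.53
tool_pos: [0.7066, 0.1059, 0.0724]
orientation: [180.0, 0.0, 142.0]
force: [-0.3, 0.0, 0.8]
opening: 0.0249
clock: 10.95
tool_pos: [0.6956, 0.1128, 0.0724]
orientation: [180.0, 0.0, 152.1]
force: [0.8, -0.6, 0.2]
opening: 0.024
clock: 11.37
tool_pos: [0.6836, 0.1179, 0.0724]
orientation: [180.0, 0.0, 162.1]
force: [0.2, 0.1, -0.5]
opening: 0.0242
clock: 11.78
tool_pos: [0.6709, 0.1208, 0.0725]
orientation: [180.0, 0.1, 172.1]
force: [0.8, -1.3, -0.2]
opening: 0.0243
```

View pics/j.png

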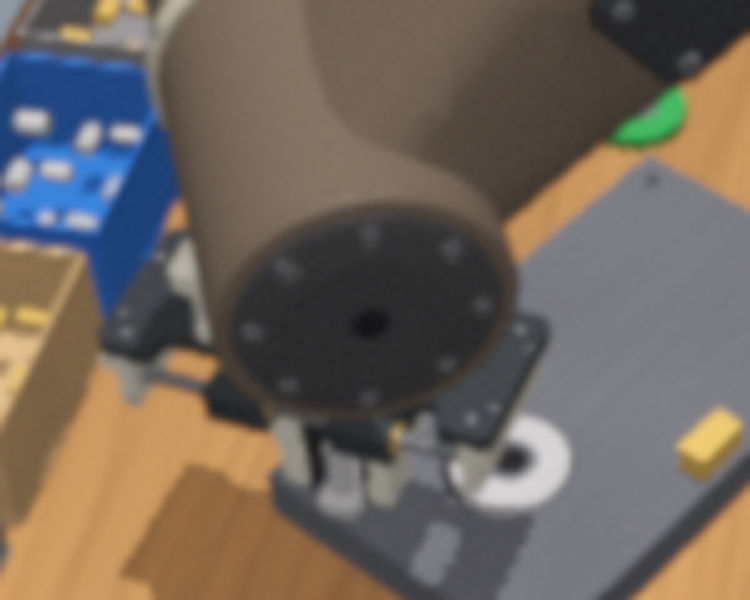

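The post is captured between the fingers and the bar is swinging. Continuing.

```bash

for i in 1 2 3 4 5 6 7; do python3 -m handwheel '[[[0.013,-0.001,0],[0,0,-0.0056]],[[0.026,-0.002,0],[0,0,-0.0111]],[[0.039,-0.0035,0],[0,0,-0.0167]],[[0.052,-0.0045,0],[0,0,-0.0222]],[[0.0651,-0.0057,0],[0,0,-0.0278]]]'|tail -4; done
for i in 1 2 3; do python3 -m handwheel '[[[0.005,0,0],[0,0,0]],[[0.01,0,0],[0,0,0]],[[0.01,0,0],[0,0,0]]]' | tail -4; done
```

```text
tool_pos: [0.6579, 0.1216, 0.0724]
orientation: [180.0, 0.1, -177.9]
force: [0.9, -1.1, -0.0]
opening: 0.0243
tool_pos: [0.645, 0.12, 0.0724]
orientation: [180.0, 0.1, -167.9]
force: [1.2, -0.6, 1.1]
opening: 0.0239
tool_pos: [0.6326, 0.1162, 0.0725]
orientation: [-180.0, 0.1, -157.9]
force: [1.5, -0.4, -0.5]
opening: 0.0242
tool_pos: [0.621, 0.1103, 0.0725]
orientation: [-180.0, 0.1, -147.9]
force: [1.5, 0.2, 0.4]
opening: 0.0244
tool_pos: [0.6106, 0.1025, 0.0725]
orientation: [-180.0, 0.1, -137.8]
force: [1.5, 0.2, -0.4]
opening: 0.0246
tool_pos: [0.6017, 0.093, 0.0725]
orientation: [-180.0, 0.1, -127.8]
force: [0.7, 0.7, 0.9]
opening: 0.0242
tool_pos: [0.5945, 0.082, 0.0724]
orientation: [-180.0, 0.1, -117.8]
force: [1.1, 0.5, -0.7]
opening: 0.0241
tool_pos: [0.5933, 0.08, 0.0723]
orientation: [-180.0, 0.0, -118.0]
force: [-0.4, -0.4, 0.6]
opening: 0.0242
tool_pos: [0.5922, 0.0781, 0.072]
orientation: [-180.0, 0.0, -117.9]
force: [0.1, 0.1, 0.6]
opening: 0.024
tool_pos: [0.5911, 0.0763, 0.0719]
orientation: [180.0, -0.0, -117.9]
force: [0.3, 0.3, -0.4]
opening: 0.024
```

```bash

for i in 1 2 3 4 5; do python3 -m handwheel '[[[0.005,0,0],[0,0,0]],[[0.01,0,0],[0,0,0]],[[0.01,0,0],[0,0,0]]]' | sed -n '2p;4p'; done
```

```text
tool_pos: [0.5902, 0.0747, 0.0719]
force: [-0.6, 1.9, -0.5]
tool_pos: [0.5902, 0.0744, 0.072]
force: [1.7, 8.1, -2.5]
tool_pos: [0.5901, 0.0741, 0.072]
force: [2.2, 14.0, -5.8]
tool_pos: [0.5901, 0.0739, 0.0721]
force: [4.1, 20.9, -7.8]
tool_pos: [0.5901, 0.0736, 0.0721]
force: [4.2, 26.9, -10.1]
```

A solid stop, reached where the post should be when closed. I'll back off to centre, open, and rise clear.

```bash

python3 -m handwheel '[[[-0.02,0,0],[0,0,0]],[[-0.04,0,0],[0,0,0]],[[-0.07,0,0],[0,0,0]],[[-0.07,0,0],[0,0,0]]]'
python3 -m handwheel '[[[0,0,0],[0,0,0]],[[0,0,0],[0,0,0]],[[0,0,0],[0,0,0]],[[0,0,0],[0,0,0]]]' 0.09
python3 -m handwheel '[[[0,0,-0.05],[0,0,0]],[[0,0,-0.15],[0,0,0]],[[0,0,-0.3],[0,0,0]],[[0,0,-0.45],[0,0,0]],[[0,0,-0.6],[0,0,0]]]'
python3 -m handwheel '[[[-0.1,0.2,-0.1],[0,0,0]],[[-0.1,-0.4,-0.1],[0,0,0]],[[-0.1,-0.6,-0.1],[0,0,0]],[[-0.1,-0.7,-0.1],[0,0,0]],[[-0.1,-0.7,-0.1],[0,0,0]]]'
python3 - <<'E'
from plant import *
from h import *
a=[]
for n,(x0,x1,y0,y1) in dict(top=(255,405,125,245),side=(225,375,145,265)).items():
    s=snapshot(n);np.savez(n+"9.npz",**s);a.append(cv2.resize(s["color"][y0:y1,x0:x1,::-1],(400,320),interpolation=cv2.INTER_CUBIC))
cv2.imwrite("pics/k.png",np.hstack(a))
E
```

```text
clock: 17.08
tool_pos: [0.5934, 0.0803, 0.0719]
orientation: [-180.0, -0.0, -117.9]
force: [-0.1, 0.5, 0.8]
opening: 0.0238
clock: 17.42
tool_pos: [0.5929, 0.0795, 0.072]
orientation: [180.0, -0.0, -117.9]
force: [-0.2, 1.1, -0.0]
opening: 0.039
clock: 17.83
tool_pos: [0.5929, 0.0797, 0.1941]
orientation: [-180.0, -0.0, -117.9]
force: [0.4, -0.5, -0.1]
opening: 0.0403
clock: 18.25
tool_pos: [0.7209, 0.0357, 0.2138]
orientation: [-179.9, 0.1, -117.8]
force: [0.9, 1.4, 0.8]
opening: 0.04
```

View pics/k.png

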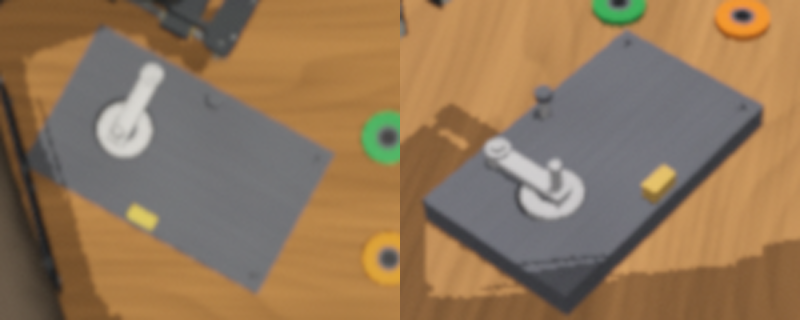

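The bar lies across the seated die (top crop 125,130), square to the shoe within about 2°. The pin and block are unmoved and the arm is clear. Handing in.

```bash

python3 -m handwheel '[[[0,0,0],[0,0,0]],[[0,0,0],[0,0,0]],[[0,0,0],[0,0,0]]]'
python3 -c "
from plant import *
print(close_job())"
```

```text
clock: 18.6
tool_pos: [0.7189, 0.0358, 0.2127]
orientation: [-180.0, 0.0, -117.9]
force: [-0.6, 0.1, -0.4]
opening: 0.0398
the job is handed in; nothing more can be done
None
```

The steel die is seated, the swing clamp is closed over it, and the job was handed in at 18.6 s of the 56 s allowed. I pushed the die about 168 mm along the shoe with two fingertips until it dropped into its seat. I then straddled the clamp's post and swung it about 100° until it stopped.

**Die:** After the drop its top measured about 2.1 mm above the shoe (2 mm expected). The depth fit gave a tilt of about 0.035 rad, close to the 0.04 limit. The shoe's own flat top read about 0.025 rad in the same fit, so I took that as sensor noise.

**Clamp:** It met a firm stop where the closed position should be, and I let the push rise to about 29 N. The last pictures show the bar over the die, square to the shoe within about 2° (limit 5.7°).

**Other things:** The pin and brass block look unmoved in the last pictures, and the arm was clear with no force on it. I did not re-check the tape measure, hammer, scriber and calculator in those pictures; the fingers never worked near them.

**Disagreement:** The brass block measured at about y = 0 in the shoe's frame, not the stated 20 mm. It made no difference to the pushes.

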